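# Set the lay edge on a printing registration board

### The arm

A 6-joint arm with a two-finger parallel gripper is mounted at the origin on a cart in front of the work surface, level with it; the furniture and walls round the work are solid. World frame = base frame: x ahead of the robot, y to its left, z up, the work surface at z = 0. Lengths are in m, angles in rad, forces in N, time in s.
With the tool pointing down it reaches from about 0.375 to 0.9 m from the base axis. Payload 3.1 kg.
Tool frame: the origin (TCP) lies between the finger pads; the fingertips stand 22 mm ahead of it and the grasp point (between the pads) lies 3 mm ahead of it; z points along the fingers, y is the line along which they close (so a half turn about z gives the same grasp; the last joint's range is limited). The gripper opens to 87 mm and grips with 3 to 60 N. Pads are 19 mm wide; open, the fingers measure 117 mm over their backs; the gripper's body (75 mm by 190 mm) begins 51 mm behind the grasp point.
Start: joints at [1.004, 0.527, 1.433, -0, 1.181, -0.178], TCP at [0.237, 0.578, 0.245] pointing down, gripper open.
Joint ranges: [-3.08, 3.08], [-0.75, 2.2], [0.22, 2.44], [-1.43, 4.57], [0, 2.65], [-2.85, 2.85]. Speed limits (rad/s): [2.79, 2.79, 3.14, 3.14, 3.14, 3.14].

### API

Orientations are given as a unit quaternion [x, y, z, w].
In Python, from rig import robot gives the robot as it stands.
- The arm moves only by the tool move_arm, never from a script. Its argument "series" is text: rows parted by semicolons, each of 6 numbers parted by spaces: the shift along the tool's x, y, z in mm, then the turn, a rotation vector about the tool's x, y, z in degrees. In form: dx dy dz ax ay az; .... A call has 1 to 8 rows; each row is the pose to reach, as a shift and turn from the pose commanded when the call began, along the tool's axes at that moment; what a row does not reach only later rows make up. A row lasts 1/12 s, in which the tool goes at most 41.7 mm and 7.16 degrees, less where a joint would pass 70% of its speed; a pose out of reach is approached as far as the arm can. A call with a gripper value outside its range is refused whole. "jaw" is the opening, from 0 (shut) to 1 (fully open), set as the call begins (left out, the last holds). The fingers move at their own pace and stop on an object; "newtons" is the grip in N (left out, the last holds). Time passes only in rows, so rows that repeat a pose let the fingers close. It gives the time, the measured TCP pose, the force, the opening and the grip force at its end, in the units of the state.
- robot.get_obs(): the state, without advancing time (a new reading comes with each control period).
- robot.camera(name): name is "side" or "top" or "wrist"; returns a dict with "img" (480x640x3 uint8, red, green, blue), "mtx" (3x3 intrinsics, pixels), "world_to_cam" (4x4, takes a point from world to camera coordinates). Camera axes: x right, y down, z forward; pixel columns grow to the right and rows downward; lengths in m; the calibration is good to about 2 mm. A picture is of the moment at which its call begins. There is no depth.
- robot.hand_in(): hands the job in; it is judged then, once.
Trained networks look in a picture, given as the dict that the camera call returned (one of the last four; its "shot" number tells which), for a name from the list of things; names that differ only in an ending like _2 or _b are one class to them, and where a whole thing is asked for, a point or a joint stands for the part that bears it (a point fixed in the world has none). Each returns a list of dicts, best first, with "p" (0 to 1); they miss things now and then, are a little off and sometimes report something else, mostly with a low value. They report only what shows in the picture. A call takes as long as a camera call. They do not tell look-alikes from the thing itself.
- robot.search_frame(picture, thing): "xyz" ([x, y, z] in m, in world coordinates, good to about 4 mm: the middle of the surface that is visible of it).
- robot.tip_of(picture, thing): "xyz" ([x, y, z] in m, in world coordinates, good to about 4 mm: a listed point, or the origin of a listed thing).
The state is a dict: "time": time; "q": joint angles; "joint_velocities": joint speeds; "joint_torque": joint torques, N m; "position": TCP position; "tool_rot": TCP orientation; "ft_force": force on the tool from outside, world axes, zero at the start; "moment": the same for the moment, N m; "grip_width": finger opening in m; "grip_force": force on a finger pad.
Only numpy, scipy, OpenCV 4.12 (cv2) and the standard library are available. Lean on these libraries where they do the work, as an engineer would, in place of code of your own. Each camera call takes 0.05 s, during which the arm holds its last target. There are 200 camera calls.

### The job

Lay the straightedge flat on the registration board, in the channel between the printing block and the small pad, centred along the block and with its long side flush against the block's front edge along its whole length. Then lower the keeper plate level over the two locating pins so that it bridges the straightedge and seats fully on block and pad, and let go. The straightedge must still lie flush at the end; leave the ink bottle, the sanding block and the eraser where they are.

Things in the scene. Friction and masses are not known exactly. Their poses are not given: they have to be found in the camera images.
- board: Plywood registration board fixed to the bench, 230 x 300 x 12 mm. Origin: centre of underside; x away from the robot at yaw 0, z up. On it a brown printing block (x 10 to 100, y -130 to 130, top at z 26, mm) with a grey face; lay against its front face x = 10. Wooden pad 26 x 40 centred at x -50, y 85, top at z 26. The channel between pad and block is 47 mm wide.
- block_edge (a point): Middle of the block's front edge, at its top: (10, 0, 26) mm in the board's frame, axes as the board's. The straightedge, once laid, has its centre line 15 mm to -x of it and its underside 14 mm below it.
- pins_mid (a point): Half-way between the two upright steel pins, at block-top level: (-5, 85, 26) mm in the board's frame, axes as the board's. The pins, 8 mm thick, stand 45 mm to +x (on the block) and 45 mm to -x (on the pad) and rise 12 mm above this level; their top 3 mm taper. The seated keeper's underside is at this level, its middle over this point.
- straightedge_mid (a point): Loose aluminium straightedge, 0.25 kg: bar 30 x 240 x 12 mm (x, y, z) with tick marks; on top in the middle a dark wooden grip rib 12 thick (x), 80 long (y), 30 high. Point: its centre, 21 mm above its underside (rib from 9 below to 21 above). Lies rib up; ends and sides alike. Fingertips on the rib must stay above the block's top, or they foul the block.
- keeper_mid (a point): Loose steel keeper plate, 0.15 kg: 122 x 36 x 6 mm (x, y, z), two round 10 mm holes 45 mm either side of the middle along x; on top in the middle a dark wooden grip bar 14 thick (x), 36 long (y), 28 high. Point: its centre, 17 mm above its underside (bar from 11 below to 17 above). Lies bar up; the ends are alike.
- ink: White bottle with a black ribbed cap, 49 mm diameter, 87 mm high, standing behind the board; origin at the centre of its underside. Leave alone.
- sanding: Dark sanding block, 37 x 63 x 26 mm, behind the board on the right; origin at the centre of its underside. Leave alone.
- eraser: Small wrapped eraser, 22 x 75 x 12 mm, behind the board on the left; origin at the centre of its underside. Leave alone.
Not all that is in view belongs to the job. What is shaped like the part that bears keeper_mid but orange or pink is not meant.

How it is judged:
By the outcome, as a careful person would: the job done as asked, in the order asked, and still so for the second after the job is handed in, with the robot touching nothing.
It also fails if it takes over 64 s, if anything falls off the work surface, if the arm or the gripper's body presses on something with over 40 N, if the wrist force passes 120 N, or if a joint passes its speed limit or range.

## Working session

There is one attempt and no reset: what is moved stays moved. The work goes in short steps, Python scripts to look and compute and a tool call to move; the robot and the scene stay as the last step left them, time stands still between calls to the robot, and variables do not carry over. Pictures are saved under pics/ and viewed, at most 10 in all, crops included, and the job is handed in when it is done.

Besides the shell and the picture viewer there is one more tool, called after "Request:" as name(argument=value, ...) on one line, values as JSON. move_arm: Moves the arm, as the interface text tells. Its arguments: {"type":"object","properties":{"series":{"type":"string"},"jaw":{"type":"number"},"newtons":{"type":"number"}},"required":["series"]}

```bash
mkdir -p pics; ls
cat > h.py <<'E'
import numpy as np, cv2
from rig import robot
from scipy.spatial.transform import Rotation as R
def save(c,n,crop=None,s=1):
    im=c["img"][:,:,::-1]
    if crop: im=im[crop[1]:crop[3],crop[0]:crop[2]]
    cv2.imwrite("pics/"+n,cv2.resize(im,None,fx=s,fy=s,interpolation=cv2.INTER_CUBIC))
def px(c,p):
    p=np.atleast_2d(p); q=(c["world_to_cam"]@np.c_[p,np.ones(len(p))].T)[:3]
    u=c["mtx"]@q; return (u[:2]/u[2]).T
def ray(c,uv,z):
    T=np.linalg.inv(c["world_to_cam"]); uv=np.atleast_2d(uv)
    d=(T[:3,:3]@np.linalg.inv(c["mtx"])@np.c_[uv,np.ones(len(uv))].T).T; o=T[:3,3]
    return o+d*((z-o[2])/d[:,2])[:,None]
def totool(dw):
    o=robot.get_obs(); return R.from_quat(o["tool_rot"]).inv().apply(dw)*1000
E
python3 - <<'E'
from h import *
np.set_printoptions(precision=4,suppress=True)
o=robot.get_obs(); print(o["position"],o["tool_rot"],o["time"],o["ft_force"],R.from_quat(o["tool_rot"]).as_matrix())
for n in("top","side"):
    c=robot.camera(n); save(c,n+"0.png")
    print(n,np.linalg.inv(c["world_to_cam"])[:3,3],c["mtx"][0,0])
    for t in("board","block_edge","pins_mid","straightedge_mid","keeper_mid","ink","sanding","eraser"):
        for d in robot.tip_of(c,t)[:3]: print(t,d["p"],np.array(d["xyz"]),px(c,d["xyz"])[0].round())
E
```

```text
pics
[0.2365 0.5778 0.2436] [ 0.1932  0.9812 -0.001  -0.0004] 0.0 [ 0.6316  0.468  -0.1864] [[-0.9254  0.379  -0.0011]
 [ 0.379   0.9254 -0.0018]
 [ 0.0004 -0.0021 -1.    ]]
top [0.4446 0.0381 1.3234] 565.7521675427326
board 0.95 [0.5793 0.0295 0.0028] [326. 258.]
block_edge 0.91 [0.5945 0.0267 0.0221] [327. 251.]
pins_mid 0.68 [0.592  0.1136 0.0287] [289. 252.]
pins_mid 0.5 [0.4818 0.3144 0.017 ] [202. 300.]
straightedge_mid 0.97 [ 0.4498 -0.3278  0.0199] [482. 313.]
keeper_mid 0.65 [0.4821 0.3139 0.016 ] [202. 300.]
keeper_mid 0.63 [0.4281 0.436  0.0183] [148. 324.]
keeper_mid 0.63 [0.6203 0.4446 0.0204] [147. 240.]
ink 0.87 [0.7775 0.1782 0.0001] [263. 176.]
ink 0.38 [0.4829 0.3129 0.0141] [203. 300.]
sanding 0.73 [ 0.7388 -0.2424 -0.0016] [439. 192.]
eraser 0.76 [ 0.703   0.3327 -0.0003] [198. 207.]
side [-0.0732 -1.157   0.6194] 501.73686936395325
board 0.62 [0.5867 0.0314 0.0004] [319. 267.]
block_edge 0.76 [0.5972 0.0323 0.0316] [322. 257.]
pins_mid 0.67 [0.5921 0.1152 0.0224] [308. 250.]
straightedge_mid 0.95 [ 0.4506 -0.332   0.0203] [343. 331.]
keeper_mid 0.75 [0.421  0.4381 0.0198] [221. 227.]
keeper_mid 0.65 [0.4823 0.3089 0.0163] [252. 237.]
keeper_mid 0.48 [0.6213 0.4456 0.0159] [274. 219.]
ink 0.6 [0.777  0.1772 0.0011] [348. 241.]
sanding 0.75 [ 0.743  -0.2441 -0.0009] [420. 296.]
eraser 0.38 [0.7041 0.3308 0.0005] [308. 230.]
```

View pics/top0.png

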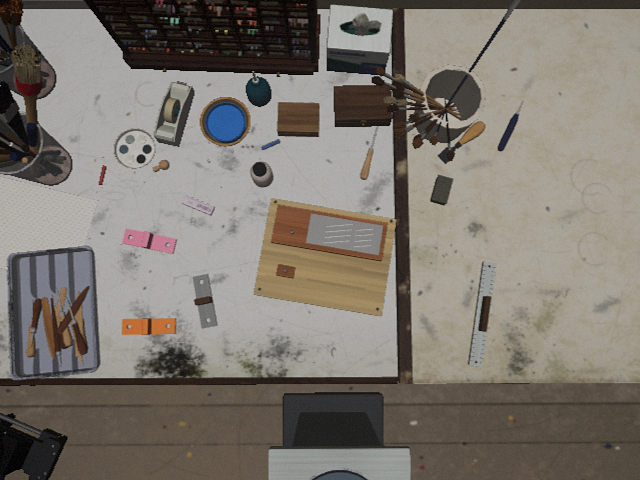

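Run:
```python
from h import *
c=robot.camera("top"); save(c,"crop1.png",(90,200,290,350),4)
```

```text
(no output)
```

View pics/crop1.png

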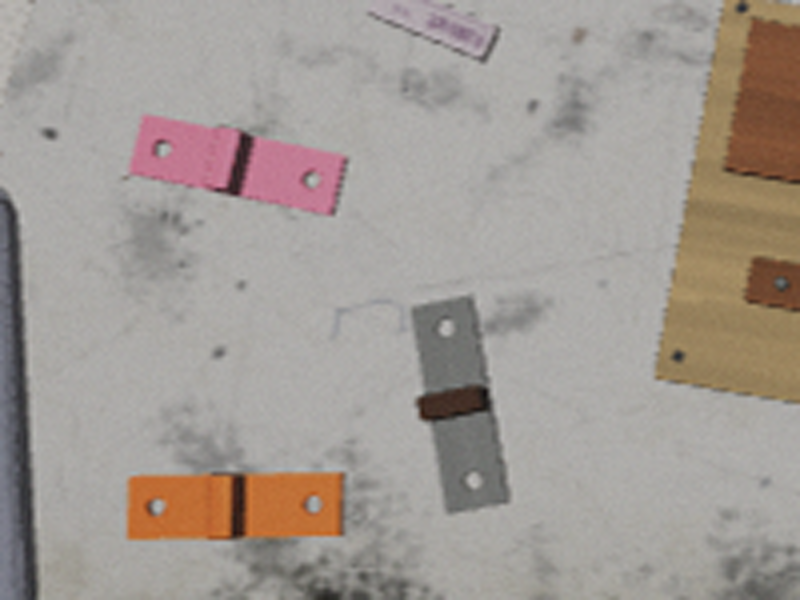

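Keeper candidates in the top view are pink (148,240), orange (148,326) and grey steel (203,300). The grey one fits the steel description, and the crop confirms it: grey plate, dark bar, two holes. The straightedge is at (481,313), and the board is centred near (326,258).

I'll go to the straightedge first.

Request:
move_arm(series="-360 -315 20 0 0 -14;-360 -315 20 0 0 -14;-360 -315 20 0 0 -14;-360 -315 20 0 0 -14;-360 -315 20 0 0 -14;-360 -315 20 0 0 -14;-360 -315 20 0 0 -14;-360 -315 20 0 0 -14", jaw=1, newtons=30)

```text
time: 1.62
position: [0.3858, 0.2797, 0.2309]
tool_rot: [0.072, 0.997, 0.0, 0.0]
ft_force: [0.5, 0.9, -0.1]
grip_width: 0.0869
grip_force: 0.0
```

```bash
cat >> h.py <<'E'
def go(p,yaw=None,tilt=True):
    "shift (mm) and turn (deg) in tool axes to TCP p with tool y at angle yaw"
    o=robot.get_obs(); r=R.from_quat(o["tool_rot"]); M=r.as_matrix(); d=M.T@(np.array(p)-o["position"])*1000
    t=np.zeros(3)
    if yaw is not None:
        a=np.radians(yaw); y=np.array([np.cos(a),np.sin(a),0]); z=np.array([0,0,-1.])
        t=np.degrees((r.inv()*R.from_matrix(np.c_[np.cross(y,z),y,z])).as_rotvec())
    print("pos",o["position"].round(4) if hasattr(o["position"],"round") else o["position"],"yawY",np.degrees(np.arctan2(M[1,1],M[0,1])).round(2),"q6",round(o["q"][5],2),"t",round(o["time"],2),"go",d.round(1),t.round(2))
E
python3 -c "
from h import *
go((.42,-.33,.22),81.6)"
```

```text
pos [0.3858 0.2797 0.2309] yawY 81.75 q6 -1.03 t 1.62 go [-121.3 -598.4   10.7] [0.02 0.04 0.15]
```

Request:
move_arm(series="-110 -300 0 0 0 0;-110 -300 0 0 0 0;-110 -300 0 0 0 0;-110 -300 0 0 0 0;-110 -300 0 0 0 0;-110 -300 0 0 0 0;-110 -300 0 0 0 0;-110 -300 0 0 0 0")

```text
time: 2.28
position: [0.4521, -0.035, 0.2311]
tool_rot: [0.073, 0.997, -0.001, 0.001]
ft_force: [0.2, 1.8, 0.5]
grip_width: 0.087
grip_force: 0.0
```

```bash
python3 -c "
from h import *
go((.43,-.33,.24),81.6)"
```

```text
pos [ 0.4521 -0.035   0.2311] yawY 81.6 q6 -1.75 t 2.28 go [ -21.3 -295.1   -8.4] [-0.07  0.14  0.  ]
```

Request:
move_arm(series="-21 -295 0 0 0 0;-21 -295 0 0 0 0;-21 -295 0 0 0 0;-21 -295 0 0 0 0;-21 -295 0 0 0 0;-21 -295 0 0 0 0;-21 -295 0 0 0 0;-21 -295 0 0 0 0")

```text
time: 2.95
position: [0.4297, -0.3348, 0.2314]
tool_rot: [0.075, 0.997, -0.004, 0.002]
ft_force: [0.4, -1.0, 1.0]
grip_width: 0.0869
grip_force: 0.0
```

```bash
python3 -c "
from h import *
c=robot.camera('wrist'); save(c,'w1.png')
print(np.linalg.inv(c['world_to_cam']).round(3),c['mtx'][0,0])
for d in robot.tip_of(c,'straightedge_mid')[:2]: print(d['p'],d['xyz'],px(c,d['xyz']))
go((.45,-.33,.22),81.6)"
```

```text
[[ 0.15   0.953  0.265  0.357]
 [ 0.989 -0.142 -0.048 -0.324]
 [-0.008  0.269 -0.963  0.371]
 [ 0.     0.     0.     1.   ]] 426.9555027431518
0.77 [0.4506, -0.3325, 0.0206] [[327.34042937 236.05658223]]
pos [ 0.4289 -0.3284  0.2306] yawY 81.52 q6 -2.28 t 3.05 go [-21.1   1.5  10.6] [-0.01  0.03 -0.08]
```

View pics/w1.png

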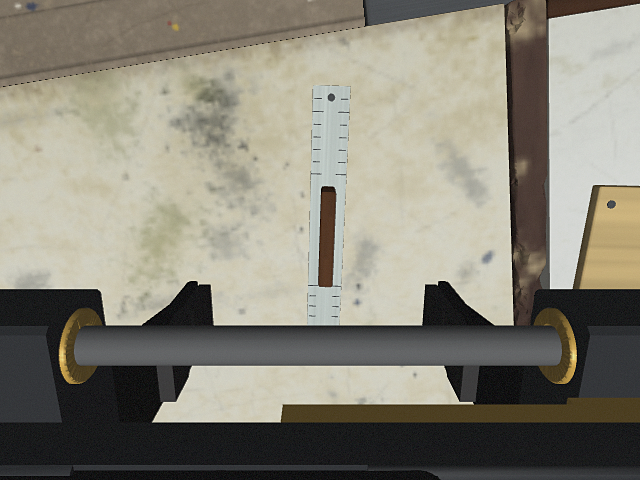

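The wrist view shows the straightedge upright. Its rib runs from (329,187) to (326,286), and the bar edges go from (313,86) and (350,86) down to (307,325) and (341,325).

```bash
python3 -c "
from h import *
c=robot.camera('wrist')
a=ray(c,[(313,86),(307,325),(350,86),(341,325)],.012);print(a.round(4))
for i in(0,2):
  d=a[i+1]-a[i];print(np.degrees(np.arctan2(d[1],d[0])))
m=np.array(c['img'],int)[150:320,290:370]
k=((m[:,:,0]<140)&(m[:,:,0]-m[:,:,2]>25)).astype('uint8')
n,l,s,ce=cv2.connectedComponentsWithStats(k); i=1+s[1:,4].argmax();print(s[i],ce[i])
ys,xs=np.where(l==i)
f=np.polyfit(ys,xs,1); y0,y1=ys.min(),ys.max()
print(ray(c,[(290+np.polyval(f,y),150+y) for y in(y0,y1)],.042).round(4), y0+150,y1+150)
T=robot.camera('top')
print(px(T,a).round(1))
"
```

```text
[[ 0.3278 -0.3183  0.012 ]
 [ 0.5323 -0.3552  0.012 ]
 [ 0.3322 -0.2894  0.012 ]
 [ 0.5369 -0.3243  0.012 ]]
-10.229691584189611
-9.677382291740551
[  19   45   17   95 1319] [27.11978772 91.53677028]
[[ 0.4097 -0.3261  0.042 ]
 [ 0.4865 -0.3401  0.042 ]] 195 289
[[478.8 367.5]
 [491.3 277.7]
 [466.  365.6]
 [477.9 275.7]]
```

```bash
python3 -c "
from h import *
go((.450,-.3334,.040),80.0)"
```

```text
pos [ 0.4287 -0.325   0.2303] yawY 81.72 q6 -2.28 t 3.15 go [-22.5  -5.6 190.3] [ 0.1  -0.07  1.72]
```

Request:
move_arm(series="-22 -5 110 0 0 2;-22 -5 110 0 0 2;-22 -5 110 0 0 2;-22 -5 110 0 0 2;-22 -5 110 0 0 2")

```text
time: 3.57
position: [0.4498, -0.3317, 0.1197]
tool_rot: [0.088, 0.996, 0.002, -0.002]
ft_force: [-0.1, -0.2, 0.6]
grip_width: 0.087
grip_force: 0.0
```

```bash
python3 -c "
from h import *
c=robot.camera('wrist')
m=np.array(c['img'],int)[100:320,270:390]
k=((m[:,:,0]<140)&(m[:,:,0]-m[:,:,2]>25)).astype('uint8')
n,l,s,ce=cv2.connectedComponentsWithStats(k); i=1+s[1:,4].argmax();print(s[i],ce[i])
ys,xs=np.where(l==i)
f=np.polyfit(ys,xs,1); y0,y1=ys.min(),ys.max()
print(ray(c,[(270+np.polyval(f,y),100+y) for y in(y0,y1)],.042).round(4))
save(c,'w2.png')
go((.450,-.3334,.040),80.0)"
```

```text
[  36   89   22  131 2721] [ 46.66078648 153.26424109]
[[ 0.4093 -0.326   0.042 ]
 [ 0.4808 -0.3389  0.042 ]]
pos [ 0.4506 -0.333   0.1214] yawY 79.84 q6 -2.23 t 3.62 go [ 0.4 -0.6 81.4] [ 0.03 -0.03 -0.16]
```

View pics/w2.png

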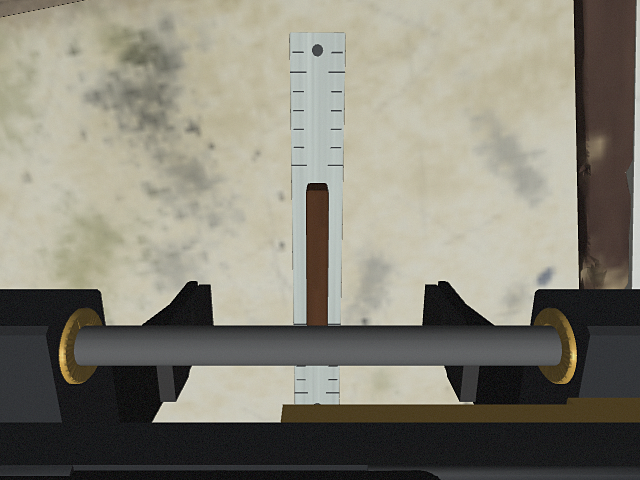

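The rib at x≈317 sits centred between the fingers at 212 and 425. I'll descend and grip.

Request:
move_arm(series="1 0 40 0 0 0;1 0 75 0 0 0;1 0 81 0 0 0;1 0 81 0 0 0;1 0 81 0 0 0")

```text
time: 4.03
position: [0.4502, -0.3349, 0.0418]
tool_rot: [0.089, 0.996, -0.001, 0.001]
ft_force: [0.4, -0.2, -0.3]
grip_width: 0.0871
grip_force: 0.0
```

Request:
move_arm(series="0 0 0 0 0 0;0 0 0 0 0 0;0 0 0 0 0 0;0 0 0 0 0 0;0 0 0 0 0 0;0 0 0 0 0 0", jaw=0, newtons=35)

```text
time: 4.53
position: [0.4494, -0.3344, 0.04]
tool_rot: [0.09, 0.996, -0.0, 0.0]
ft_force: [0.9, -1.1, -0.2]
grip_width: 0.0548
grip_force: 0.0
```

```bash
python3 -c "
from h import *
go((.450,-.3334,.12),-10)
print(robot.get_obs()['grip_width'])"
```

```text
pos [ 0.4494 -0.3344  0.04  ] yawY 79.72 q6 -2.23 t 4.53 go [ -0.5   1.  -80. ] [0.000e+00 3.000e-02 8.972e+01]
0.0547747844344264
```

Request:
move_arm(series="0 0 0 0 0 0;0 0 0 0 0 0;0 0 0 0 0 0;0 0 0 0 0 0;0 0 0 0 0 0;0 0 0 0 0 0;0 0 0 0 0 0;0 0 0 0 0 0")

```text
time: 5.2
position: [0.4491, -0.3336, 0.0396]
tool_rot: [0.09, 0.996, 0.0, -0.0]
ft_force: [1.4, 1.0, 1.0]
grip_width: 0.0119
grip_force: 35.0
```

Request:
move_arm(series="0 0 -40 0 0 0;0 0 -80 0 0 0;0 0 -100 0 0 7;0 0 -100 0 0 14;0 0 -100 0 0 21;0 0 -100 0 0 28;0 0 -100 0 0 35;0 0 -100 0 0 35")

```text
time: 5.87
position: [0.4489, -0.334, 0.1393]
tool_rot: [0.386, 0.923, 0.0, -0.0]
ft_force: [-0.8, -0.9, -2.8]
grip_width: 0.0116
grip_force: 35.0
```

```bash
python3 -c "
from h import *
go((.50,-.15,.14),-9.5)
o=robot.get_obs();print(o['grip_width'],o['grip_force'],o['ft_force'])
T=robot.camera('top');S=robot.camera('side')
for c in(T,S):
  for t in('block_edge','pins_mid','board'):
    for d in robot.search_frame(c,t)[:1] if t=='x' else robot.tip_of(c,t)[:1]: print(t,d['p'],np.round(d['xyz'],4))
save(T,'t2.png',(240,185,410,325),4.5)
"
```

```text
pos [ 0.4489 -0.334   0.1393] yawY 44.61 q6 -1.62 t 5.87 go [ 95.1 165.6  -0.7] [-3.000e-02 -4.000e-02  5.411e+01]
0.011625173436477785 35.002396423369646 [-0.84836395 -0.87870846 -2.819753  ]
block_edge 0.69 [0.5948 0.0299 0.02  ]
board 0.78 [0.5781 0.0292 0.0019]
block_edge 0.8 [0.5944 0.0317 0.0321]
pins_mid 0.92 [0.5914 0.1125 0.0211]
```

View pics/t2.png

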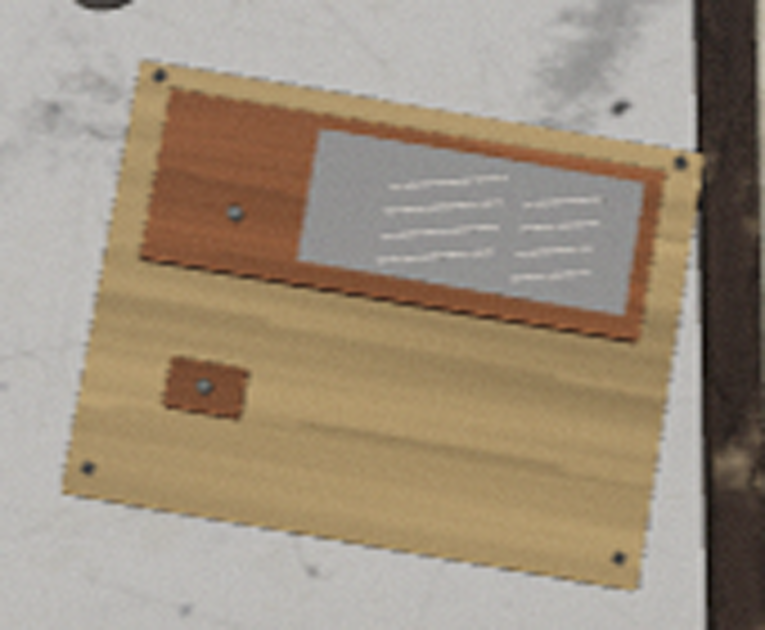

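The crop shows the board corners at (138,60), (703,155), (637,588) and (64,492), the block's front edge from (142,257) to (637,340), and the pins at (235,212) and (204,386).

```bash
python3 -c "
from h import *
c=robot.camera('top')
P=[((138,60),(115,150,12)),((703,155),(115,-150,12)),((637,588),(-115,-150,12)),((64,492),(-115,150,12)),((142,257),(10,130,26)),((637,340),(10,-130,26)),((235,212),(40,85,38)),((204,386),(-50,85,38))]
w=np.array([ray(c,np.array(a)/4.5+(240-.4,185-.4),b[2]/1000)[0] for a,b in P]); b=np.array([b for a,b in P])/1000
A=b[:,:2]-b[:,:2].mean(0);B=w[:,:2]-w[:,:2].mean(0)
th=np.arctan2((A[:,0]*B[:,1]-A[:,1]*B[:,0]).sum(),(A*B).sum())
Rm=np.array([[np.cos(th),-np.sin(th)],[np.sin(th),np.cos(th)]]);t=w[:,:2].mean(0)-Rm@b[:,:2].mean(0)
print(np.degrees(th),t);print(((w[:,:2]-t)@Rm-b[:,:2])*1000)
np.savez('board.npz',R=Rm,t=t,th=th)
f=lambda x,y:(Rm@[x,y]+t).round(4)
print('se target',f(-.005,0),'keeper',f(-.005,.085))
go([*f(-.020,0),.12],np.degrees(th))"
```

```text
-9.605396295957446 [0.58397253 0.03015757]
[[-0.44201773  0.66284132]
 [-1.6273165   0.64018441]
 [ 0.80810158  0.79758392]
 [ 0.97637606 -1.64254037]
 [ 0.66651116 -1.28024823]
 [ 0.08912813  1.24682723]
 [-0.11832553 -0.33152114]
 [-0.35245718 -0.09312714]]
se target [0.579 0.031] keeper [0.5932 0.1148]
pos [ 0.4493 -0.3342  0.1396] yawY 44.76 q6 -1.62 t 6.32 go [180.1 340.6  19.6] [-0.   -0.   54.37]
```

Request:
move_arm(series="24 43 0 0 0 7;48 86 0 0 0 14;72 129 0 0 0 21;96 172 0 0 0 28;120 215 0 0 0 35;144 260 0 0 0 42;168 300 0 0 0 49;180 335 0 0 0 54")

```text
time: 6.98
position: [0.5361, -0.0399, 0.1397]
tool_rot: [0.754, 0.657, -0.0, -0.0]
ft_force: [0.6, -1.5, -2.0]
grip_width: 0.0116
grip_force: 35.0
```

Request:
move_arm(series="0 0 0 0 0 0;0 0 0 0 0 0;0 0 0 0 0 0;0 0 0 0 0 0")

```text
time: 7.32
position: [0.5361, -0.0429, 0.1396]
tool_rot: [0.752, 0.659, -0.0, 0.0]
ft_force: [-0.3, 0.0, -1.6]
grip_width: 0.0119
grip_force: 35.0
```

```bash
cat >> h.py <<'E'
def bd(x,y):
    z=np.load('board.npz'); return z['R']@[x/1000,y/1000]+z['t']
YB=-9.605
E
python3 -c "
from h import *
go([*bd(-12,0),.075],YB)
o=robot.get_obs();print(o['grip_width'],o['ft_force'],o['moment'])
c=robot.camera('wrist');save(c,'w3.png')
for d in robot.tip_of(c,'straightedge_mid')[:1]+robot.tip_of(c,'block_edge')[:1]+robot.tip_of(c,'pins_mid')[:1]: print(d['p'],np.round(d['xyz'],4))
print(bd(-12,0),bd(-5,85))
b=lambda x,y,z:[*bd(x,y),z/1000]
print(px(c,[b(10,130,26),b(10,-130,26),b(40,85,38),b(-50,85,38)]).round(1))
"
```

```text
pos [ 0.5361 -0.0429  0.1396] yawY -7.58 q6 -0.15 t 7.32 go [79.2 25.8 64.6] [-0.01  0.02  2.03]
0.011928152333262302 [-0.27536261  0.03902749 -1.63040656] [-0.15996813  0.0424655  -0.01363315]
0.76 [ 0.539  -0.0432  0.1211]
0.58 [0.5941 0.0282 0.0284]
[0.57214077 0.03215991] [0.59322587 0.1148002 ]
[[ 426.3 -169.7]
 [ 385.3  318.7]
 [ 484.1  -70.9]
 [ 299.8  -78. ]]
```

View pics/w3.png

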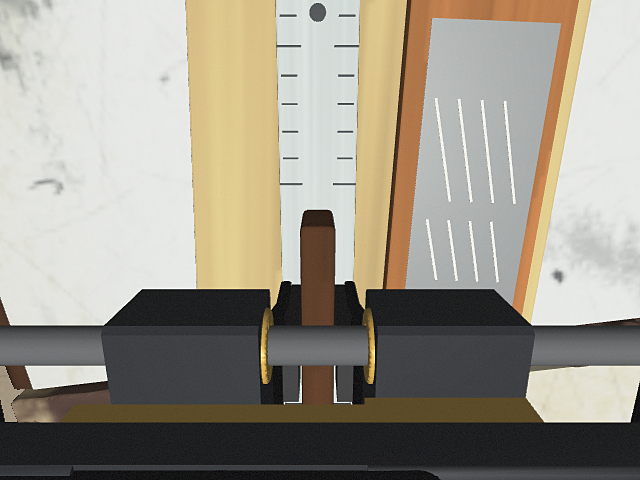

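Request:
move_arm(series="40 13 20 0 0 1;79 26 40 0 0 2;79 26 60 0 0 2;79 26 60 0 0 2;79 26 60 0 0 2;79 26 60 0 0 2")

```text
time: 8.02
position: [0.5724, 0.032, 0.08]
tool_rot: [0.764, 0.645, -0.0, 0.0]
ft_force: [0.1, -0.0, -3.2]
grip_width: 0.0117
grip_force: 35.0
```

```bash
python3 -c "
from h import *
go([*bd(-12,0),.053],YB)
o=robot.get_obs();print(o['ft_force'])
c=robot.camera('wrist');save(c,'w4.png')
b=lambda x,y,z:[*bd(x,y),z/1000]
print(px(c,[b(10,130,26),b(10,-130,26),b(40,85,38),b(-50,85,38)]).round(1))
k=ray(c,[(317,226)],o['position'][2]+.002)[0]-o['position'];print('rib end from tcp',np.hypot(*k[:2]))
"
```

```text
pos [0.5724 0.032  0.08  ] yawY -9.61 q6 0.03 t 8.02 go [ 0.1 -0.2 27. ] [-0.01  0.02 -0.  ]
[ 0.1403253  -0.01392113 -3.18609982]
[[372.8 -29.2]
 [357.4 492.7]
 [447.4  87.2]
 [223.7  87.5]]
rib end from tcp 0.038361874749759085
```

View pics/w4.png

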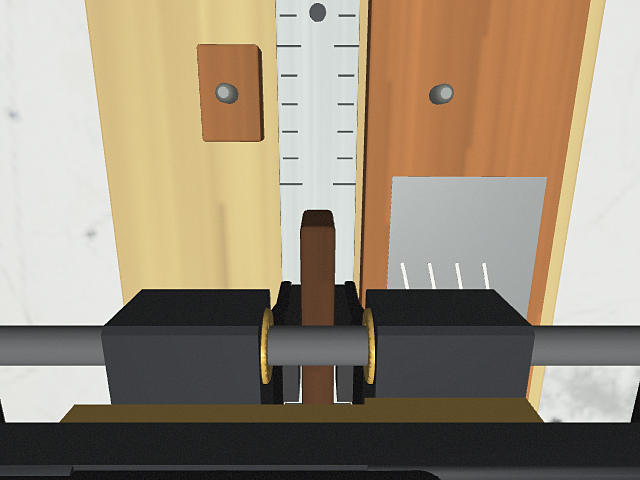

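Request:
move_arm(series="0 0 12 0 0 0;0 0 22 0 0 0;0 0 26 0 0 0;0 0 26 0 0 0;0 0 26 0 0 0")

```text
time: 8.48
position: [0.572, 0.0329, 0.0531]
tool_rot: [0.764, 0.646, -0.0, -0.0]
ft_force: [-0.4, -0.3, -1.5]
grip_width: 0.0116
grip_force: 35.0
```

Request:
move_arm(series="0 2 0 0 0 0;0 4 0 0 0 0;0 5 0 0 0 0;0 6 0 0 0 0;0 6 0 0 0 0")

```text
time: 8.9
position: [0.5786, 0.0321, 0.0539]
tool_rot: [0.764, 0.646, 0.0, 0.0]
ft_force: [0.3, 0.5, -2.1]
grip_width: 0.0118
grip_force: 35.0
```

Request:
move_arm(series="0 1 0 0 0 0;0 2 1 0 0 0;0 3 1 0 0 0;0 3 1 0 0 0")

```text
time: 9.23
position: [0.5792, 0.032, 0.0523]
tool_rot: [0.764, 0.646, -0.002, -0.002]
ft_force: [-5.3, 0.6, 1.0]
grip_width: 0.0121
grip_force: 35.0
```

```bash
python3 -c "
from h import *
go([*bd(-5,0),.052],YB)
o=robot.get_obs();print(np.round(o['ft_force'],2),np.round(o['moment'],3))"
```

```text
pos [0.5792 0.032  0.0523] yawY -9.57 q6 0.03 t 9.23 go [-1.   0.   0.3] [-0.29  0.    0.03]
[-5.33  0.63  0.98] [ 0.113  0.969 -0.142]
```

Request:
move_arm(series="-1 1 1 0 0 0;-1.5 2 1 0 0 0;-1.5 2 1 0 0 0;-1.5 2 1 0 0 0")

```text
time: 9.57
position: [0.5792, 0.0316, 0.0517]
tool_rot: [0.764, 0.645, -0.002, -0.004]
ft_force: [-7.8, 5.4, 5.6]
grip_width: 0.0115
grip_force: 35.0
```

```bash
python3 -c "
from h import *
go([*bd(-5,0),.052],YB)
o=robot.get_obs();print(np.round(o['ft_force'],2),np.round(o['moment'],3))
c=robot.camera('wrist');save(c,'w5.png',(240,0,420,300),2)"
```

```text
pos [0.5792 0.0316 0.0517] yawY -9.59 q6 0.03 t 9.57 go [-0.7 -0.1 -0.3] [-0.49 -0.09  0.01]
[-7.84  5.37  5.62] [ 0.777  1.372 -0.121]
```

View pics/w5.png

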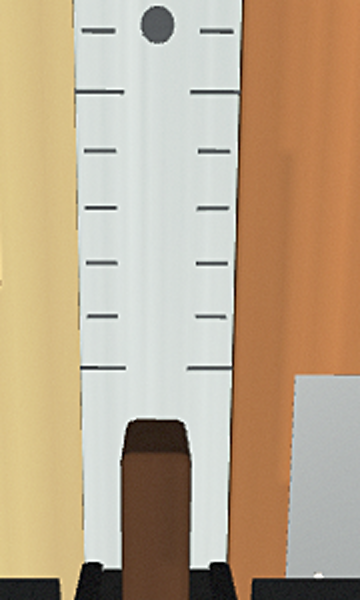

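Request:
move_arm(series="1 -2 -0.5 0 0 0;1 -3 -1 0 0 0;1 -3 -1 0 0 0")

```text
time: 9.87
position: [0.5791, 0.0317, 0.0523]
tool_rot: [0.764, 0.646, -0.001, -0.001]
ft_force: [-4.7, 2.1, -1.8]
grip_width: 0.0116
grip_force: 35.0
```

Request:
move_arm(series="0 0 0 0 0 0;0 0 0 0 0 0;0 0 0 0 0 0;0 0 0 0 0 0;0 0 0 0 0 0", jaw=0.5)

```text
time: 10.28
position: [0.5821, 0.0307, 0.0534]
tool_rot: [0.764, 0.646, 0.001, 0.002]
ft_force: [-0.7, 0.3, 0.7]
grip_width: 0.0373
grip_force: 0.0
```

```bash
python3 -c "
from h import *
go([*bd(-5,0),.052],YB)
o=robot.get_obs();print(np.round(o['ft_force'],2),np.round(o['moment'],3),o['grip_width'])"
```

```text
pos [0.5821 0.0307 0.0534] yawY -9.56 q6 0.03 t 10.28 go [-0.2 -3.1  1.4] [0.23 0.01 0.04]
[-0.69  0.31  0.75] [-0.106  0.047  0.036] 0.037270999712333996
```

Request:
move_arm(series="0 -3 -10 0 0 0;0 -3 -40 0 0 0;-30 -3 -80 0 0 0;-60 -3 -120 0 0 0;-90 -3 -160 0 0 0;-110 -3 -180 0 0 0;-110 -3 -180 0 0 0;-110 -3 -180 0 0 0", jaw=1)

```text
time: 10.95
position: [0.5609, -0.0794, 0.2367]
tool_rot: [0.765, 0.644, 0.002, 0.004]
ft_force: [-0.6, -0.5, -0.2]
grip_width: 0.0843
grip_force: 0.0
```

```bash
cat > flush.py <<'E'
from h import *
def flush(c):
    z=np.load('board.npz'); im=c['img']; hsv=cv2.cvtColor(im,cv2.COLOR_RGB2HSV).astype(int); out=[]
    for y in range(-115,120,10):
        if abs(y-0)<0: continue
        # sample along board x at bar-top height, from -25 to 20
        xs=np.arange(-32,22,.25); p=[[*bd(x,y),.024] for x in xs]; uv=px(c,p)
        if (uv<0).any() or (uv[:,0]>638).any() or (uv[:,1]>478).any(): continue
        s=cv2.remap(cv2.cvtColor(im,cv2.COLOR_RGB2HSV)[:,:,1],uv[:,0].astype('f4')[None],uv[:,1].astype('f4')[None],cv2.INTER_LINEAR)[0]
        w=np.where(s<60)[0]
        if len(w)>10: out.append((y,xs[w[0]],xs[w[-1]]))
    return out
E
python3 -c "
from flush import *
c=robot.camera('wrist');save(c,'w6.png')
for r in flush(c):print(r)
T=robot.camera('top')
print('top')
for r in flush(T):print(r)
go([.43,.31,.25],15)"
```

```text
(-115, np.float64(-22.0), np.float64(21.75))
(-105, np.float64(-21.75), np.float64(21.75))
(-95, np.float64(-21.75), np.float64(21.75))
(-85, np.float64(-21.5), np.float64(21.75))
(-75, np.float64(-21.25), np.float64(21.75))
(-65, np.float64(-21.5), np.float64(21.75))
(-55, np.float64(-21.5), np.float64(21.75))
(-45, np.float64(-21.5), np.float64(21.75))
(-35, np.float64(-21.5), np.float64(21.75))
(-25, np.float64(-21.25), np.float64(21.75))
(-15, np.float64(-21.0), np.float64(21.75))
(-5, np.float64(-21.25), np.float64(21.75))
(5, np.float64(-21.25), np.float64(21.75))
(15, np.float64(-21.25), np.float64(21.75))
(25, np.float64(-21.0), np.float64(21.75))
(35, np.float64(-21.0), np.float64(21.75))
(45, np.float64(-20.75), np.float64(21.75))
top
(-115, np.float64(-32.0), np.float64(21.75))
(-105, np.float64(-32.0), np.float64(21.75))
(-95, np.float64(-32.0), np.float64(21.75))
(-85, np.float64(-31.0), np.float64(21.75))
(-75, np.float64(-32.0), np.float64(21.75))
(-65, np.float64(-32.0), np.float64(10.25))
(-55, np.float64(-21.5), np.float64(8.5))
(-45, np.float64(-21.25), np.float64(9.25))
(-35, np.float64(-22.0), np.float64(9.75))
(-25, np.float64(-21.75), np.float64(8.75))
(-15, np.float64(-21.25), np.float64(9.0))
(-5, np.float64(-21.0), np.float64(9.5))
(5, np.float64(-21.75), np.float64(10.0))
(15, np.float64(-21.5), np.float64(8.75))
(25, np.float64(-21.0), np.float64(9.25))
(35, np.float64(-21.0), np.float64(9.75))
(45, np.float64(-21.25), np.float64(9.0))
(55, np.float64(-21.25), np.float64(9.0))
(65, np.float64(-21.0), np.float64(9.75))
(75, np.float64(-21.25), np.float64(10.25))
(85, np.float64(-21.25), np.float64(9.0))
(95, np.float64(-21.0), np.float64(9.5))
(105, np.float64(-20.75), np.float64(10.0))
(115, np.float64(-21.25), np.float64(9.75))
pos [ 0.5584 -0.0762  0.2325] yawY -9.61 q6 -0.17 t 11.05 go [ 359.4 -191.1  -17.2] [-2.000e-02 -5.000e-02 -2.461e+01]
```

View pics/w6.png

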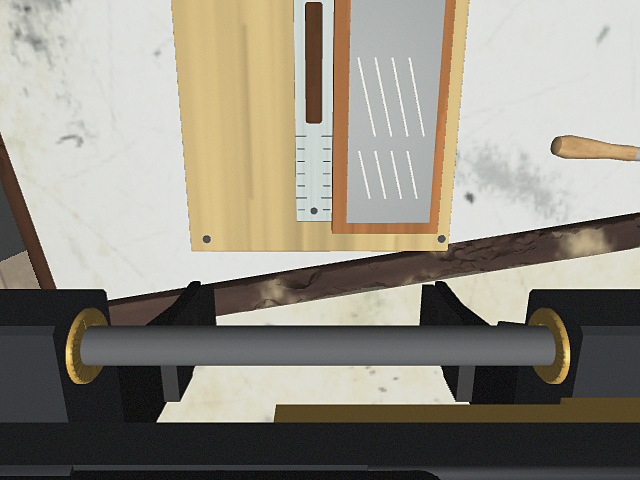

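The straightedge lies flat in the channel. Its bar runs to v≈221 against the block's end at v≈235, so it is centred. I'll check how parallel it is by numbers.

```bash
python3 -c "
from h import *
c=robot.camera('wrist'); im=c['img']; S=cv2.cvtColor(im,cv2.COLOR_RGB2HSV)[:,:,1].astype(int); g=im[:,:,0].astype(int)
P=[]
for v in range(30,220,12):
    r=S[v]; L=next(u for u in range(302,280,-1) if r[u]>60); 
    Rr=next(u for u in range(325,345) if r[u]>60); Q=Rr+np.argmax(r[Rr:Rr+12]>130)
    gl=next(u for u in range(Q+3,380) if r[u]<60)
    a=ray(c,[(L+.5,v)],.024)[0];b=ray(c,[(gl-.5,v)],.026)[0]; P.append([*a[:2],*b[:2]])
    print(v,L,Rr,Q,gl,g[v,Rr-2:Rr+6])
P=np.array(P)
for i in(0,2): print(np.degrees(np.arctan(np.polyfit(P[:,i+1],P[:,i],1)[0])))
"
```

```text
30 300 325 325 329 [ 82  83  82  86  84  74  96 222]
42 300 325 325 329 [ 92  92  91  90  88  81  91 222]
54 300 325 325 329 [ 90  90  91  93  85  78 128 219]
66 300 325 325 329 [ 92  92  90  90  84  81 124 218]
78 300 325 325 329 [ 93  89  90  92  83  81 170 214]
90 300 325 325 329 [ 91  93  93  91  82  78 168 213]
102 300 325 325 329 [ 95  94  90  93  82  77 222 207]
114 300 325 325 328 [ 94  89  92  91  81  75 221 208]
126 300 325 325 328 [ 81  79  80  71  77 168 211 205]
138 300 339 339 355 [212 203  31 186 176 174 172 170]
150 300 339 339 355 [206 217  55 170 173 174 175 172]
162 301 339 339 354 [210 156 102 174 175 174 171 172]
174 301 339 339 354 [208  91 155 176 173 174 173 175]
186 301 338 339 354 [209 210  51 172 177 176 174 174]
198 301 338 338 353 [211 204  36 188 177 175 173 173]
210 301 338 338 353 [208 219  56 175 174 177 177 179]
9.858258123276155
-2.5041156574781698
```

```bash
python3 -c "
from h import *
c=robot.camera('wrist'); g=c['img'][:,:,0].astype(float)
for v in range(6,219,12):
    r=g[v:v+8,328:350].mean(0); m=r.argmin(); print(v,328+m,np.clip(1-r/175,0,1).sum().round(2))
o=robot.get_obs();print(o['position'])
"
```

```text
6 343 2.81
18 343 3.02
30 330 2.85
42 342 2.88
54 342 2.76
66 342 2.68
78 330 2.51
90 329 2.49
102 341 2.59
114 341 2.33
126 341 0.91
138 341 0.73
150 340 0.82
162 340 0.97
174 340 0.83
186 340 0.59
198 339 0.57
210 339 0.72
[ 0.55774295 -0.0752045   0.23088084]
```

Request:
move_arm(series="50 -27 -3 0 0 -4;100 -54 -6 0 0 -8;150 -80 -9 0 0 -12;200 -107 -12 0 0 -16;250 -133 -15 0 0 -20;300 -160 -15 0 0 -24;340 -185 -15 0 0 -24;359 -191 -15 0 0 -25")

```text
time: 11.82
position: [0.45, 0.2414, 0.2446]
tool_rot: [0.605, 0.796, -0.002, -0.001]
ft_force: [1.6, 0.1, -0.3]
grip_width: 0.087
grip_force: 0.0
```

Request:
move_arm(series="-90 0 0 0 0 0;-90 0 0 0 0 0;-90 0 0 0 0 0;-90 0 0 0 0 0;-90 0 0 0 0 0;-90 0 0 0 0 0")

```text
time: 12.32
position: [0.4759, 0.1525, 0.2454]
tool_rot: [0.606, 0.795, -0.001, -0.001]
ft_force: [1.4, -0.2, -0.8]
grip_width: 0.087
grip_force: 0.0
```

```bash
python3 -c "
from h import *
c=robot.camera('wrist');
for d in robot.tip_of(c,'keeper_mid')[:3]: print(d['p'],np.round(d['xyz'],4),px(c,d['xyz']).round())
print(px(c,[.482,.313,.016]))
im=c['img'];save(c,'w7.png')
go([.482,.313,.12],15)"
```

```text
0.57 [0.482  0.3087 0.0184] [[381.  20.]]
[[381.7603259  15.0052717]]
pos [0.4763 0.1523 0.2459] yawY 15.41 q6 -0.18 t 12.42 go [153.3  48.4 126. ] [-0.08 -0.04  0.41]
```

Request:
move_arm(series="40 15 20 0 0 0;80 30 40 0 0 0;115 44 80 0 0 0;125 47 90 0 0 0;125 47 90 0 0 0;125 47 90 0 0 0;125 47 90 0 0 0")

```text
time: 13.0
position: [0.4888, 0.2849, 0.1566]
tool_rot: [0.606, 0.796, -0.0, 0.0]
ft_force: [0.3, 0.6, 0.0]
grip_width: 0.0871
grip_force: 0.0
```

```bash
cat > keep.py <<'E'
from h import *
def keep(c,z=.006,show=None):
    hsv=cv2.cvtColor(c['img'],cv2.COLOR_RGB2HSV); im=c['img'].astype(int)
    g=((hsv[:,:,1]<40)&(im[:,:,1]>70)&(im[:,:,1]<165)).astype('uint8'); g[285:]=0
    g=cv2.morphologyEx(g,cv2.MORPH_OPEN,np.ones((5,5)))
    n,l,s,ce=cv2.connectedComponentsWithStats(g)
    for i in np.argsort(-s[1:,4])[:3]+1:
        if s[i,4]>400: print('comp',s[i],ce[i].round(1))
    return g
E
python3 -c "
from keep import *
c=robot.camera('wrist'); keep(c); save(c,'w8.png')
for d in robot.tip_of(c,'keeper_mid')[:3]: print(d['p'],np.round(d['xyz'],4),px(c,d['xyz']).round())
go([.482,.313,.05],15)"
```

```text
comp [  94    0  126  149 6317] [164.8  77.1]
comp [ 228  161   81   57 3979] [268. 189.]
comp [ 328  167   81   58 3911] [366.5 195.6]
0.92 [0.4841 0.3098 0.0184] [[323. 196.]]
0.84 [0.624  0.4455 0.0137] [[604.  42.]]
pos [0.4895 0.2844 0.1577] yawY 15.37 q6 0.06 t 13.1 go [2.960e+01 1.000e-01 1.077e+02] [0.11 0.   0.37]
```

View pics/w8.png

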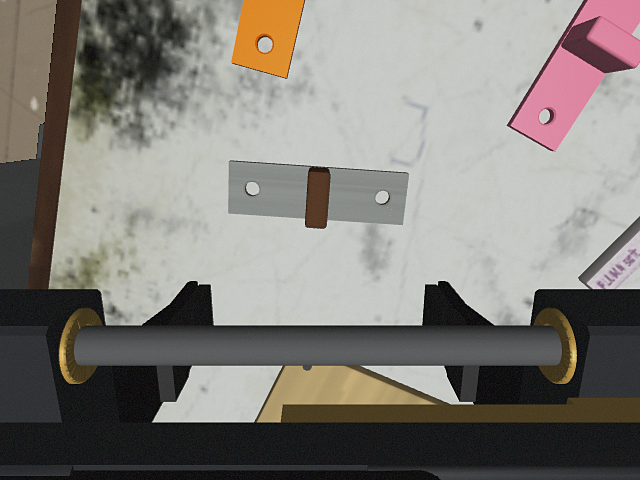

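The grey keeper lies in view with holes at (252,188) and (382,197) and its bar at (317,197). The orange and pink look-alikes are well apart.

```bash
python3 -c "
from keep import *
c=robot.camera('wrist'); g=keep(c); g[:,:225]=0; g[:,412:]=0; g[:155]=0; g[230:]=0
pts=np.argwhere(g)[:,::-1].astype(float)
w=ray(c,pts,.006)[:,:2].astype('f4'); r=cv2.minAreaRect(w); print(r)
h=ray(c,[(252.5,188.5),(382,197.5)],.005); d=h[1]-h[0]; print(h.mean(0),np.linalg.norm(d),np.degrees(np.arctan2(d[1],d[0])))
go([*h.mean(0)[:2],.034],np.degrees(np.arctan2(d[1],d[0])))"
```

```text
comp [  93    0  125  148 6284] [163.1  76.9]
comp [ 227  160   80   57 3959] [266.5 188. ]
comp [ 326  166   81   57 3881] [364.7 194.3]
((0.48103344440460205, 0.30602675676345825), (0.12182232737541199, 0.0422883965075016), 11.489970207214355)
[0.4819583  0.30806343 0.005     ] 0.08960569453328189 11.304651761748676
pos [0.4897 0.2843 0.1579] yawY 15.35 q6 0.06 t 13.15 go [ 24.9  -1.4 123.9] [ 0.14 -0.01  4.04]
```

Request:
move_arm(series="26 -1 40 0 0 4;26 -1 80 0 0 4;26 -1 80 0 0 4;26 -1 80 0 0 4")

```text
time: 13.48
position: [0.4794, 0.3085, 0.075]
tool_rot: [0.633, 0.774, -0.003, -0.001]
ft_force: [0.0, 0.6, 0.5]
grip_width: 0.0871
grip_force: 0.0
```

```bash
python3 -c "
from keep import *
c=robot.camera('wrist')
for d in robot.tip_of(c,'keeper_mid')[:1]: print(d['p'],np.round(d['xyz'],4),px(c,d['xyz']).round())
for cc in (robot.camera('top'),robot.camera('side')):
  for d in robot.tip_of(cc,'keeper_mid')[:3]: print(d['p'],np.round(d['xyz'],4))
go([.482,.3095,.032],11.4)"
```

```text
0.6 [0.4818 0.3111 0.0181] [[326. 270.]]
0.89 [0.6214 0.4435 0.0183]
0.73 [0.4812 0.3126 0.0172]
0.49 [0.4262 0.438  0.0166]
0.52 [0.483  0.3089 0.0176]
0.5 [0.4205 0.436  0.0186]
pos [0.4826 0.3101 0.0791] yawY 11.4 q6 0.18 t 13.78 go [-0.5 -1.  47.1] [ 0.28 -0.05 -0.  ]
```

Request:
move_arm(series="0 -1 25 0 0 0;0 -1 43 0 0 0;0 -1 47 0 0 0;0 -1 47 0 0 0;0 -1 47 0 0 0")

```text
time: 14.2
position: [0.4807, 0.3099, 0.0305]
tool_rot: [0.633, 0.774, 0.001, 0.0]
ft_force: [0.1, 0.0, -0.2]
grip_width: 0.0869
grip_force: 0.0
```

Request:
move_arm(series="0 0 0 0 0 0;0 0 0 0 0 0;0 0 0 0 0 0;0 0 0 0 0 0;0 0 0 0 0 0;0 0 0 0 0 0;0 0 0 0 0 0;0 0 0 0 0 0", jaw=0, newtons=35)

```text
time: 14.87
position: [0.48, 0.3097, 0.0294]
tool_rot: [0.633, 0.774, -0.0, -0.0]
ft_force: [0.0, 0.3, 0.3]
grip_width: 0.0416
grip_force: 0.0
```

Request:
move_arm(series="0 0 0 0 0 0;0 0 0 0 0 0;0 0 0 0 0 0;0 0 0 0 0 0;0 0 0 0 0 0;0 0 0 0 0 0")

```text
time: 15.37
position: [0.4802, 0.3098, 0.0294]
tool_rot: [0.633, 0.774, 0.0, 0.0]
ft_force: [1.4, 0.5, -0.9]
grip_width: 0.0137
grip_force: 35.0
```

```bash
python3 -c "
from h import *
go([*bd(-5,40),.15],YB)
go([*bd(-5,84),.15],YB)
print(robot.get_obs()['grip_width'])"
```

```text
pos [0.4802 0.3098 0.0294] yawY 11.44 q6 0.18 t 15.37 go [-255.5   56.  -120.6] [ 2.000e-02 -1.000e-02  2.104e+01]
pos [0.4802 0.3098 0.0294] yawY 11.44 q6 0.18 t 15.37 go [-214.4   71.8 -120.6] [ 2.000e-02 -1.000e-02  2.104e+01]
0.013688702191922147
```

Request:
move_arm(series="0 0 -40 0 0 0;0 0 -80 0 0 0;-40 14 -100 0 0 5;-80 28 -110 0 0 10;-120 42 -115 0 0 15;-160 56 -120 0 0 20;-200 70 -120 0 0 21;-214 72 -120 0 0 21")

```text
time: 16.03
position: [0.5961, 0.1104, 0.1501]
tool_rot: [0.765, 0.645, 0.001, 0.002]
ft_force: [0.6, 0.4, -1.7]
grip_width: 0.0138
grip_force: 35.0
```

Request:
move_arm(series="0 0 10 0 0 0;0 0 30 0 0 0;0 0 45 0 0 0;0 0 45 0 0 0;0 0 45 0 0 0")

```text
time: 16.45
position: [0.5913, 0.1147, 0.1032]
tool_rot: [0.763, 0.646, -0.002, -0.001]
ft_force: [0.1, 0.1, -1.4]
grip_width: 0.0139
grip_force: 35.0
```

```bash
python3 -c "
from h import *
o=robot.get_obs();print(o['grip_width'],np.round(o['ft_force'],2),np.round(o['moment'],3))
go([*bd(-5,85),.09],YB)
c=robot.camera('wrist');im=c['img']; cv2.imwrite('raw.png',im[:,:,::-1])
p=o['position'];z=p[2]-.0294
print('pred pins',px(c,[[*bd(40,85),.038],[*bd(-50,85),.038]]).round(1),'pred block corner',px(c,[[*bd(10,130),.026],[*bd(-37,105),.026],[*bd(-63,105),.026]]).round(1))
a=np.radians(YB);u=np.array([np.cos(a),np.sin(a),0])
print('pred holes',px(c,[np.array([p[0],p[1],z+.006])+s*.045*u for s in(1,-1)]).round(1))
hsv=cv2.cvtColor(im,cv2.COLOR_RGB2HSV)
g=((hsv[:,:,1]<40)&(im[:,:,1]>70)&(im[:,:,1]<190)).astype('uint8'); g[325:]=0
n,l,s,ce=cv2.connectedComponentsWithStats(g)
for i in np.argsort(-s[1:,4])[:5]+1: print(s[i],ce[i].round(1))
gr=cv2.cvtColor(im,cv2.COLOR_RGB2GRAY)[:330]
"
```

```text
0.013937761958128403 [ 0.07  0.14 -1.42] [-0.1    0.022  0.014]
pos [0.5913 0.1147 0.1032] yawY -9.54 q6 0.17 t 16.45 go [ 0.4  1.9 13.2] [-0.23  0.03  0.06]
pred pins [[411.5 267.7]
 [234.3 267.3]] pred block corner [[352.6 175.7]
 [261.6 223.6]
 [211.9 223.6]]
pred holes [[427.9 302. ]
 [210.4 301.4]]
[ 167  257  302   54 7626] [317.4 274.6]
[ 594   33   46   98 3483] [620.1  85.2]
[293 194  58  12 181] [323.1 195.4]
[529 156  12  13 118] [534.4 162.3]
[138 154  13  13 114] [144.4 160.5]
```

Request:
move_arm(series="-25 2 0 0 0 0;-45 2 0 0 0 0;-45 2 0 0 0 0;-45 2 0 0 0 0;-45 2 0 0 0 0;-45 2 0 0 0 0")

```text
time: 17.0
position: [0.5879, 0.0705, 0.1051]
tool_rot: [0.763, 0.646, 0.001, 0.0]
ft_force: [0.3, -0.8, -1.3]
grip_width: 0.0138
grip_force: 35.0
```

```bash
cat > pins.py <<'E'
from h import *
o=robot.get_obs();p=o['position'];M=R.from_quat(o['tool_rot']).as_matrix()
go([*bd(-5,40),.10],YB)
c=robot.camera('wrist');im=c['img']
z=np.load('board.npz');tob=lambda w:((w[:,:2]-z['t'])@z['R']*1000).round(2)
hsv=cv2.cvtColor(im,cv2.COLOR_RGB2HSV)
pp=px(c,[[*bd(40,85),.038],[*bd(-50,85),.038]]);print('pred',pp.round(1))
for q in pp:
    x,y=q.astype(int); x0=x-16;y0=max(y-16,0); s=hsv[y0:y+24,x0:x+17]; g=im[y0:y+24,x0:x+17].astype(int)
    k=((s[:,:,1]<70)&(s[:,:,2]>100)).astype('uint8')   # bright grey
    n,l,st,ce=cv2.connectedComponentsWithStats(k)
    for i in np.argsort(-st[1:,4])[:2]+1: print('pin',st[i,:]+[x0,y0,0,0,0],(ce[i]+[x0,y0]).round(1),tob(ray(c,[ce[i]+[x0,y0]],.038)))
# plate
g=((hsv[:,:,1]<40)&(im[:,:,1]>70)&(im[:,:,1]<190)).astype('uint8'); g[290:]=0; g[:235]=0; g[:,:150]=0;g[:,490:]=0
n,l,s,ce=cv2.connectedComponentsWithStats(g);i=1+s[1:,4].argmax();print('plate',s[i])
zt=p[2]-.0294+.006
for col in range(180,461,35):
    r=np.where(l[:,col]==i)[0]
    if len(r): print(col,r[0],((M.T@(ray(c,[(col,r[0]-.5)],zt)[0]-p))*1000).round(2))
for row in range(262,288,6):
    r=np.where(l[row]==i)[0]
    if len(r): print('row',row,r[0],r[-1],[((M.T@(ray(c,[(q,row)],zt)[0]-p))*1000).round(2)[:2] for q in(r[0]-.5,r[-1]+.5)])
E
python3 pins.py
```

```text
pos [0.5879 0.0705 0.1051] yawY -9.51 q6 0.1 t 17.0 go [-0.4 -2.1  5.1] [ 0.07 -0.03  0.09]
pred [[407.2 180.1]
 [221.4 180. ]]
pin [399 176  13  15 146] [404.9 183. ] [[38.99 83.56]]
pin [215 176  14  15 144] [221.5 182.4] [[-50.03  83.79]]
plate [ 167  247  323   43 9514]
180 261 [ 17.98 -55.89  23.34]
215 261 [ 17.96 -41.79  23.36]
250 261 [ 17.95 -27.7   23.37]
285 261 [ 17.94 -13.6   23.39]
320 261 [17.93  0.49 23.41]
355 261 [17.92 14.57 23.43]
390 247 [23.78 28.4  23.45]
425 247 [23.76 42.35 23.46]
460 248 [23.34 56.34 23.48]
row 262 171 489 [array([ 17.34, -59.78]), array([17.24, 68.76])]
row 268 167 489 [array([ 14.79, -61.64]), array([14.68, 69.03])]
row 274 168 489 [array([ 12.21, -61.48]), array([12.11, 69.3 ])]
row 280 169 489 [array([  9.62, -61.31]), array([ 9.52, 69.58])]
row 286 169 489 [array([  7.  , -61.56]), array([ 6.9 , 69.86])]
```

```bash
python3 -c "
from h import *
go([*bd(-5,84),.076],-9.65)"
```

```text
pos [0.5878 0.0705 0.1049] yawY -9.5 q6 0.1 t 17.05 go [43.6 -1.9 28.9] [ 0.05 -0.02  0.15]
```

Request:
move_arm(series="22 -1 0 0 0 0.2;44 -2 0 0 0 0.2;44 -2 10 0 0 0.2;44 -2 25 0 0 0.2;44 -2 29 0 0 0.2;44 -2 29 0 0 0.2;44 -2 29 0 0 0.2;44 -2 29 0 0 0.2")

```text
time: 17.72
position: [0.5932, 0.1131, 0.0759]
tool_rot: [0.765, 0.644, 0.0, 0.0]
ft_force: [-0.1, 0.1, -1.9]
grip_width: 0.0139
grip_force: 35.0
```

```bash
python3 -c "
from h import *
go([*bd(-5,84),.066],-9.65)"
```

```text
pos [0.5932 0.1131 0.0759] yawY -9.78 q6 0.17 t 17.72 go [ 0.7 -0.3  9.9] [ 0.04 -0.01 -0.13]
```

Request:
move_arm(series="0.7 -0.3 3 0 0 -0.1;0.7 -0.3 6 0 0 -0.1;0.7 -0.3 8 0 0 -0.1;0.7 -0.3 8 0 0 -0.1;0.7 -0.3 8 0 0 -0.1")

```text
time: 18.13
position: [0.5925, 0.1139, 0.0673]
tool_rot: [0.764, 0.645, -0.0, -0.0]
ft_force: [-0.3, 0.3, -1.2]
grip_width: 0.0137
grip_force: 35.0
```

Request:
move_arm(series="0 0 1 0 0 0;0 0 2 0 0 0;0 0 3 0 0 0;0 0 3 0 0 0")

```text
time: 18.47
position: [0.5925, 0.114, 0.0642]
tool_rot: [0.764, 0.645, -0.0, -0.0]
ft_force: [-0.4, 0.3, -2.2]
grip_width: 0.0137
grip_force: 35.0
```

```bash
cat > st.py <<'E'
from h import *
go([*bd(-5,84),.0554],-9.65)
o=robot.get_obs();M=R.from_quat(o['tool_rot']).as_matrix();print('tool force',np.round(M.T@o['ft_force'],2),'mom',np.round(M.T@o['moment'],3))
E
python3 st.py
```

```text
pos [0.5925 0.114  0.0642] yawY -9.66 q6 0.17 t 18.47 go [-0.1  0.6  8.8] [-0.02  0.01 -0.01]
tool force [ 0.24 -0.44  2.25] mom [ 0.123 -0.093 -0.003]
```

No force below the pin tops, so the holes are on the pins. I'll continue down.

Request:
move_arm(series="0 0 1.5 0 0 0;0 0 3 0 0 0;0 0 3 0 0 0")

```text
time: 18.72
position: [0.5924, 0.114, 0.0611]
tool_rot: [0.764, 0.645, -0.0, -0.0]
ft_force: [-0.1, 0.3, -1.0]
grip_width: 0.014
grip_force: 35.0
```

Request:
move_arm(series="0 0 1.5 0 0 0;0 0 3 0 0 0;0 0 4.5 0 0 0;0 0 4.5 0 0 0")

```text
time: 19.05
position: [0.5924, 0.114, 0.0566]
tool_rot: [0.764, 0.645, -0.0, -0.0]
ft_force: [0.4, -0.2, -1.2]
grip_width: 0.0134
grip_force: 35.0
```

```bash
python3 st.py
```

```text
pos [0.5924 0.114  0.0566] yawY -9.67 q6 0.17 t 19.05 go [-0.1  0.7  1.2] [-0.03  0.01 -0.02]
tool force [-0.13  0.45  1.24] mom [ 0.08  -0.068 -0.03 ]
```

Request:
move_arm(series="0 0 1 0 0 0;0 0 2 0 0 0;0 0 2.5 0 0 0;0 0 2.5 0 0 0")

```text
time: 19.38
position: [0.5927, 0.114, 0.0554]
tool_rot: [0.764, 0.645, 0.0, 0.0]
ft_force: [-1.1, -0.1, 4.6]
grip_width: 0.0142
grip_force: 35.0
```

```bash
python3 st.py
```

```text
pos [0.5927 0.114  0.0554] yawY -9.66 q6 0.17 t 19.38 go [-0.1  0.4  0. ] [ 0.02  0.   -0.01]
tool force [-0.29 -1.11 -4.55] mom [ 0.309 -0.164 -0.005]
```

It is seated: z is 0.0554 as predicted, with contact force. I'll relax, release with a partial opening to clear the pins, and go up.

Request:
move_arm(series="0 0 -1 0 0 0;0 0 -1 0 0 0")

```text
time: 19.55
position: [0.5929, 0.114, 0.0557]
tool_rot: [0.764, 0.645, 0.0, 0.0]
ft_force: [0.4, 1.0, -2.0]
grip_width: 0.0141
grip_force: 35.0
```

Request:
move_arm(series="0 0 0 0 0 0;0 0 0 0 0 0;0 0 0 0 0 0;0 0 0 0 0 0;0 0 0 0 0 0", jaw=0.38)

```text
time: 19.97
position: [0.5927, 0.114, 0.0554]
tool_rot: [0.764, 0.645, 0.0, 0.0]
ft_force: [-0.2, -0.6, -0.3]
grip_width: 0.0321
grip_force: 0.0
```

Request:
move_arm(series="0 0 -8 0 0 0;0 0 -20 0 0 0;0 0 -45 0 0 0;0 0 -80 0 0 0;-30 0 -110 0 0 0;-70 0 -130 0 0 0;-70 0 -130 0 0 0;-70 0 -130 0 0 0")

```text
time: 20.63
position: [0.582, 0.0431, 0.1885]
tool_rot: [0.765, 0.644, 0.002, 0.002]
ft_force: [-0.1, 0.2, -0.4]
grip_width: 0.0334
grip_force: 0.0
```

```bash
sleep 0; python3 -c "
from flush import *
c=robot.camera('wrist');T=robot.camera('top')
g=c['img'][:,:,0].astype(float)
o=robot.get_obs();print(o['position'],o['grip_width'])
z=np.load('board.npz')
tob=lambda w:((np.array(w)[:2]-z['t'])@z['R']*1000).round(1)
for n,k in(('w',c),('t',T),('s',robot.camera('side'))):
  for t in('keeper_mid','straightedge_mid'):
    for d in robot.tip_of(k,t)[:3]:print(n,t,d['p'],tob(d['xyz']),round(d['xyz'][2],4))
# bar edges and gap along length in wrist view
hs=cv2.cvtColor(c['img'],cv2.COLOR_RGB2HSV)
for y in range(-100,125,12):
    xs=np.arange(-30,16,.25);uv=px(c,[[*bd(x,y),.024] for x in xs]).astype('f4')
    if uv[:,1].min()<0 or uv[:,1].max()>285: continue
    s=cv2.remap(hs[:,:,1],uv[None,:,0],uv[None,:,1],1)[0]; v=cv2.remap(hs[:,:,2],uv[None,:,0],uv[None,:,1],1)[0]
    w=np.where(s[:40]<60)[0]; w2=np.where(s<60)[0]; m=100+v[100:180].argmin()
    print(y,'L',xs[w[0]] if len(w) else None,'darkest',xs[m],v[m],'R',xs[w2[-1]] if len(w2) else None)
"
```

```text
[0.58062133 0.04527892 0.18585552] 0.03342019625505102
w keeper_mid 0.8 [-3.5 84.1] 0.0436
w straightedge_mid 0.85 [-8.   0.6] 0.0348
t keeper_mid 0.94 [-222.4  374.6] 0.0208
t keeper_mid 0.84 [-32.6 414.9] 0.0178
t keeper_mid 0.6 [-4.3 83. ] 0.0415
t straightedge_mid 0.89 [-2.8  3.3] 0.0316
s keeper_mid 0.59 [-226.1  376.3] 0.0164
s keeper_mid 0.57 [-28.3 416.6] 0.0203
s keeper_mid 0.55 [-5.4 86.2] 0.0424
s straightedge_mid 0.73 [-5.7 -0.5] 0.0295
-28 L -21.5 darkest -1.0 86 R 8.25
-16 L -21.25 darkest 9.0 65 R 8.25
-4 L -21.25 darkest 9.0 61 R 8.0
8 L -21.25 darkest 8.75 42 R 8.0
20 L -21.25 darkest 0.0 70 R 8.5
32 L -21.0 darkest 0.0 74 R 8.75
44 L -21.0 darkest 9.25 88 R 8.75
56 L -21.0 darkest 9.25 54 R 8.5
68 L -30.0 darkest 0.75 90 R 15.75
80 L -30.0 darkest 1.5 67 R 15.75
92 L -30.0 darkest 1.5 68 R 15.75
104 L -20.75 darkest 9.5 110 R 9.0
116 L -20.75 darkest 9.5 67 R 9.0
```

```bash
python3 -c "
from h import *
def prof(img,rows,u0,u1,tag):
    for v in rows:
        r=img[v:v+6,u0:u1].astype(float)
        # per-row: dark line between bar(>190) and block(~170)
        out=[]
        for q in r:
            m=q.argmin(); out.append((m+u0,np.clip(1-q[max(m-4,0):m+5]/165,0,1).sum()))
        print(tag,v,np.round(np.median(out,0),2))
a=cv2.imread('pics/w5.png')[:,:,2]; a=cv2.resize(a,None,fx=.5,fy=.5,interpolation=cv2.INTER_AREA)
prof(a,range(5,280,30),108,122,'pressed')
c=robot.camera('wrist'); b=c['img'][:,:,0]
for y in (-28,-16,-4,8,20,32,44,56,104,116):
    u,v=px(c,[[*bd(9,y),.024]])[0]; prof(b,[int(v)],int(u)-4,int(u)+6,'now %d'%y)
print('px/mm',np.diff(px(c,[[*bd(10,0),.024],[*bd(20,0),.024]])[:,0])/10)
"
```

```text
pressed 5 [121.     0.54]
pressed 35 [120.     0.77]
pressed 65 [119.     0.89]
pressed 95 [118.     0.76]
pressed 125 [118.     0.59]
pressed 155 [117.     0.55]
pressed 185 [116.     0.62]
pressed 215 [115.     0.79]
pressed 245 [114.     0.82]
pressed 275 [113.     0.63]
now -28 280 [338.5    0.37]
now -16 265 [339.     0.59]
now -4 249 [339.    0.8]
now 8 233 [339.     0.54]
now 20 217 [340.     0.42]
now 32 201 [340.    0.7]
now 44 184 [340.     0.83]
now 56 167 [340.     0.53]
now 104 94 [342.     0.64]
now 116 75 [342.     0.82]
px/mm [1.36523774]
```

The dark joint line is a uniform ~0.65 px along the whole length, the same as when the bar was pressed against the block. The straightedge is therefore still flush. The keeper is seated and the gripper is clear, so I'll hand in.

```bash
python3 -c "
from rig import robot
print(robot.hand_in())"
```

```text
the job is handed in; nothing more can be done
None
```

I handed the job in at about 21 s: the straightedge lies flush and centred against the block, the grey steel keeper is seated over both pins, and the gripper is clear; hand-in returned no verdict.

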